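# Flip a cover over onto its clamping fixture

### The job

The aluminium cover lies spigot-down on the bench beside the steel clamping fixture. With the fingertips, push it against the edge of the fixture's base plate until it tips up and flips over onto the plate, spigot up, then push it along the plate until its edge sits flush against the brass back stop bar. Only push: never lift the cover clear of the bench and plate, leave everything else where it is, and finish clear of the cover.

Things in the scene. Friction and masses are not known exactly. Their poses are not given: they have to be found in the camera images.
- cover: Loose cast aluminium cover, 0.17 to 0.26 kg: flange 80 (its x) x 110 (y) x 8 mm (z), origin at the flange's centre, with a spigot block 44 x 64 x 16 mm centred on its -z face; +z face flat. Starts spigot down, z up: the flange is 16 to 24 mm above the bench, an open gap under its rim, 18 mm deep along the long edges. Turned over, z points down.
- cover_corner_a (a point): Corner of the cover's flange on its -x, -y side, half-way through its thickness.
- cover_corner_b (a point): Corner of the cover's flange on its +x, -y side, half-way through its thickness.
- cover_corner_c (a point): Corner of the cover's flange on its +x, +y side, half-way through its thickness.
- cover_corner_d (a point): Corner of the cover's flange on its -x, +y side, half-way through its thickness.
- fixture: Fixed steel base plate, 22 mm thick, 185 mm long (x), 240 mm wide (y). Origin: bench level, middle of its loading edge, the upright end face that the cover is pushed against. x points over the plate to the stop bar, z up. The cover starts on the bench on the -x side, centre 75 to 130 mm from the edge, its x within 0.3 rad of the fixture's x. Bare level top up to the bar.
- fixture_edge (a point): Middle of the loading edge, at the plate's top (22 mm above the bench). With the cover's far long edge against this face, fingertips pressed on its near edge with 5 to 10 N hold by friction and bring that edge up as they rise, round an arc of 80 mm about the loading edge; beyond about 110 degrees the cover falls over by itself.
- fixture_stop (a point): Foot of the face of the brass back stop bar (12 mm high, 150 mm wide), in its middle, at the plate's top, 100 mm from the loading edge. The turned cover is home when its long edge lies on this face, its centre 40 mm before it. Behind the bar, 120 mm and more from the loading edge, stand two opened toggle clamps, 100 mm high.
- plug_gauge: Bystander: steel plug gauge standing on the bench, 22 mm diameter, 60 mm high; origin at the centre of its foot.
- fitting: Bystander: brass fitting standing at the left side of the base plate (fixture +y), 32 mm diameter, 42 mm high; origin at the centre of its foot.
- gauge: Bystander: pressure gauge lying on the bench, 62 mm diameter, 26 mm high, brass stem; origin at the centre of its underside.
- grease: Bystander: jar with yellow lid, 60 mm diameter, 75 mm high; origin at the centre of its underside.
- screwdriver: Bystander: screwdriver lying on the bench; origin underneath it, about mid-length.
- spanner: Bystander: spanner lying on the bench; origin underneath it, about mid-length.
Not all that is in view belongs to the job. What is shaped like the cover but blue, brown or red is not meant.

How it is judged:
By the outcome, as a careful person would: the job done as asked, in the order asked, and still so for the second after the job is handed in, with the robot touching nothing.
It also fails if it takes over 51 s, if anything falls off the work surface, if the arm or the gripper's body presses on something with over 40 N, if the wrist force passes 120 N, or if a joint passes its speed limit or range.

### The arm

A 7-joint arm with a two-finger parallel gripper is mounted at the origin on the work surface. World frame = base frame: x ahead of the robot, y to its left, z up, the work surface at z = 0. Lengths are in m, angles in rad, forces in N, time in s.
With the tool pointing down it reaches from about 0.425 to 0.925 m from the base axis. Payload 6.8 kg.
Tool frame: the origin (TCP) lies at the very end of the fingers, on their centre line; the grasp point (between the pads) lies 19 mm behind it; z points along the fingers, y is the line along which they close (so a half turn about z gives the same grasp; the last joint's range is limited). The gripper opens to 85 mm and grips with 20 to 120 N. Pads are 22 mm wide; open, the fingers measure 114 mm over their backs; the gripper's body (76 mm by 85 mm) begins 54 mm behind the grasp point. The pads swing forward as they close: fully open they stand 13 mm farther back than shut.
Start: joints at [-1.284, 0.477, 0.022, 1.555, -0.011, 1.109, -0.083], TCP at [0.26, 0.623, 0.231] pointing down, gripper open.
Joint ranges: [-2.96, 2.96], [-0.34, 2.1], [-1.41, 1.46], [0.24, 2.44], [-1.37, 4.51], [0.17, 1.92], [-2.96, 2.96]. Speed limits (rad/s): [2.39, 2.39, 3.14, 3.14, 3.14, 3.14, 3.14].

### API

Orientations are given as a rotation vector (axis times angle).
In Python, from bench import r gives the robot as it stands.
- The arm moves only by the tool play_rows, never from a script. Its argument "targets" is text: rows parted by semicolons, each of 5 numbers parted by spaces: the closure, from -1 (fully open) to 1 (shut), then the shift along the tool's x, y, z in m, then the turn about the tool's z in rad. In form: gripper dx dy dz spin; .... A call has 1 to 8 rows; each row is the pose to reach, as a shift and turn from the pose commanded when the call began, along the tool's axes at that moment; what a row does not reach only later rows make up. A row lasts 1/12 s, in which the tool goes at most 41.7 mm and 7.16 degrees, less where a joint would pass 70% of its speed; a pose out of reach is approached as far as the arm can. A call with a gripper value outside its range is refused whole. The fingers move at their own pace and stop on an object; "squeeze" is the grip in N (left out, the last holds). Time passes only in rows, so rows that repeat a pose let the fingers close. It gives the time, the measured TCP pose, the force, the opening and the grip force at its end, in the units of the state.
- r.get_obs(): the state, without advancing time (a new reading comes with each control period).
- r.grab_frame(name): name is "side" or "top"; returns the picture (400x640x3 uint8, red, green, blue); there is no depth.
- r.camera_info(name): a dict with "fov_y" (degrees; the focal length in pixels is half the picture's height over the tangent of half this angle, whatever the lens; pixels are square), "cx", "cy" (the principal point, pixels), "k1" (the pictures are not rectified: a ray, as slopes to the right and down, at radius r is drawn at 1 + k1 r^2 times it, then the intrinsics apply), "position" and "rotation" of the camera in the world. Camera axes: x right, y down, z forward; pixel columns grow to the right and rows downward; lengths in m; the calibration is good to about 2 mm. A picture is of the moment at which its call begins. camera_info takes no time and is no camera call.
- r.hand_in(): hands the job in; it is judged then, once.
The state is a dict: "clock": time; "joints": joint angles; "qvel": joint speeds; "tau": joint torques, N m; "tcp_pos": TCP position; "orientation": TCP orientation; "contact_force": force on the tool from outside, world axes, zero at the start; "moment": the same for the moment, N m; "grip_width": finger opening in m; "gripper_force": force on a finger pad.
Only numpy, scipy, OpenCV 4.12 (cv2) and the standard library are available. Lean on these libraries where they do the work, as an engineer would, in place of code of your own. Each camera call takes 0.05 s, during which the arm holds its last target. There are 200 camera calls.

## Working session

There is one attempt and no reset: what is moved stays moved. The work goes in short steps, Python scripts to look and compute and a tool call to move; the robot and the scene stay as the last step left them, time stands still between calls to the robot, and variables do not carry over. Pictures are saved under pics/ and viewed, at most 10 in all, crops included, and the job is handed in when it is done.

Besides the shell and the picture viewer there is one more tool, called after "Emit:" as name(argument=value, ...) on one line, values as JSON. play_rows: Moves the arm, as the interface text tells. Its arguments: {"type":"object","properties":{"targets":{"type":"string"},"squeeze":{"type":"number"}},"required":["targets"]}

```bash
mkdir -p pics; ls
python3 - <<'E'
from bench import r
import cv2
for n in("top","side"):
    f=r.grab_frame(n); cv2.imwrite(f"pics/{n}0.png",f[:,:,::-1]); print(r.camera_info(n))
print(r.get_obs())
E
```

```text
pics
{'fov_y': 54.721236321555416, 'cx': 316.85472076220174, 'cy': 197.21803086055127, 'k1': -0.09562151909244633, 'position': array([0.3950181 , 0.02788182, 1.29824578]), 'rotation': array([-2.1600615 ,  2.1743111 , -0.09048926])}
{'fov_y': 42.72023401392589, 'cx': 321.6166903218236, 'cy': 194.60169852093318, 'k1': 0.04013116083114141, 'position': array([ 0.47023389, -1.12210174,  1.02301031]), 'rotation': array([-2.26965459,  0.06320734, -0.00765418])}
{'clock': 0.1, 'joints': array([-1.28409522,  0.4777284 ,  0.02237114,  1.55633699, -0.01152544,
        1.10930058, -0.08310156]), 'qvel': array([ 6.61850444e-05, -2.53384154e-03, -7.32548588e-04, -2.86388169e-03,
        1.15419106e-03,  1.80795897e-03, -4.64257310e-04]), 'tau': array([ 5.12796934e-03, -5.97757423e+01,  1.61397278e+00, -2.81952327e+01,
        1.28256460e-02,  5.01790841e-03, -4.08363348e-06]), 'tcp_pos': array([0.25943791, 0.62257945, 0.23042272]), 'orientation': array([-6.16117993e-01, -3.08036564e+00,  2.56175061e-03]), 'contact_force': array([ 0.41051048,  0.32357567, -0.29446268]), 'moment': array([ 0.00553959, -0.01633135,  0.00445704]), 'gripper_force': 0.0, 'grip_width': 0.08526642108989455}
```

View pics/top0.png

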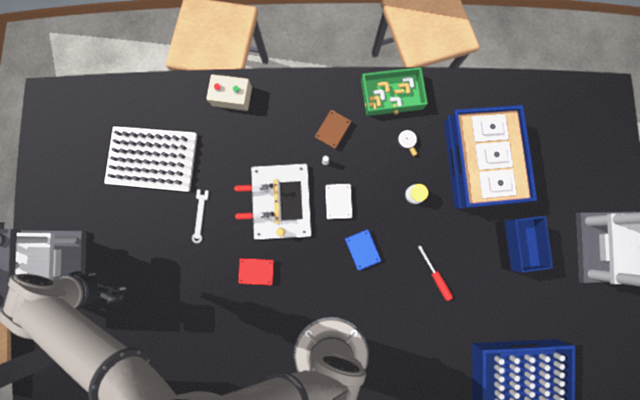

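View pics/side0.png

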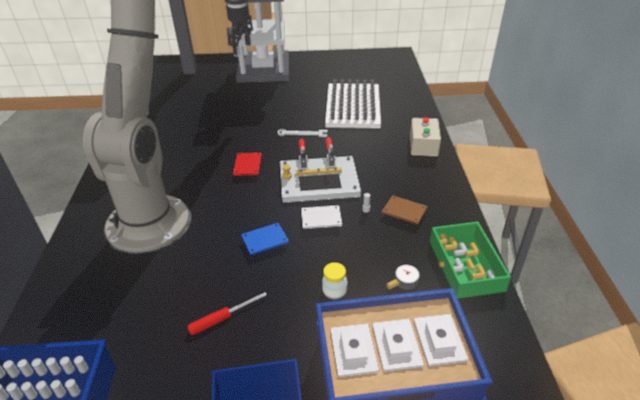

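Top view: the cover candidates are white (339,201), blue (363,250), brown (333,129), red (256,271) and three white castings in the tray (492,126), (496,155) and (500,183). By the description I choose (339,201), bare aluminium beside the fixture's loading edge. I'll check it in a close crop and measure it.

```bash
cat > h.py <<'E'
import numpy as np, cv2
from scipy.spatial.transform import Rotation as R
def K(ci):
    f=200/np.tan(np.radians(ci['fov_y']/2)); return np.array([[f,0,ci['cx']],[0,f,ci['cy']],[0,0,1]])
def cast(ci,px,z):
    n=cv2.undistortPoints(np.float64(px).reshape(-1,1,2),K(ci),np.array([ci['k1'],0,0,0.])).reshape(-1,2)
    d=R.from_rotvec(ci['rotation']).apply(np.c_[n,np.ones(len(n))]); p=ci['position']
    return p+d*((z-p[2])/d[:,2])[:,None]
def proj(ci,P):
    Rm=R.from_rotvec(ci['rotation']).inv(); 
    q=Rm.apply(np.atleast_2d(P)-ci['position'])
    return cv2.projectPoints(q,np.zeros(3),np.zeros(3),K(ci),np.array([ci['k1'],0,0,0.]))[0].reshape(-1,2)
def rect(im,ci,box,z,thr=150):
    x0,y0,x1,y1=box; g=im[y0:y1,x0:x1].astype(int)
    m=((g.min(2)>thr)&(g.max(2)-g.min(2)<40)).astype(np.uint8)
    c=max(cv2.findContours(m,cv2.RETR_EXTERNAL,cv2.CHAIN_APPROX_NONE)[0],key=cv2.contourArea).reshape(-1,2)+[x0,y0]
    w=cast(ci,c,z)[:,:2]
    return cv2.minAreaRect((w*1000).astype(np.float32))
E
python3 - <<'E'
from bench import r
from h import *
im=cv2.imread('pics/top0.png'); ci=r.camera_info('top')
for box,z in(((318,175,362,230),.024),((245,155,316,248),.022)):
    q=rect(im,ci,box,z); print(q, cv2.boxPoints(q).round(1).tolist())
cs=cv2.imread('pics/side0.png'); 
q=rect(cs,r.camera_info('side'),(295,200,350,235),.024);print('side',q,cv2.boxPoints(q).round(1).tolist())
a=cv2.resize(im[140:260,220:380],None,fx=5,fy=5,interpolation=cv2.INTER_CUBIC); cv2.imwrite('pics/crop0.png',a)
E
```

```text
((503.7223205566406, -28.312602996826172), (114.81999206542969, 83.78385162353516), 2.128277540206909) [[444.79998779296875, 11.399999618530273], [447.8999938964844, -72.30000305175781], [562.5999755859375, -68.0], [559.5, 15.699999809265137]]
((506.0181579589844, 163.76405334472656), (243.27362060546875, 187.994873046875), 2.826737642288208) [[379.8999938964844, 251.60000610351562], [389.20001220703125, 63.900001525878906], [632.0999755859375, 75.9000015258789], [622.9000244140625, 263.6000061035156]]
side ((505.790283203125, -32.056007385253906), (111.41783905029297, 86.31201171875), 1.9677201509475708) [[448.6000061035156, 9.199999809265137], [451.6000061035156, -77.0999984741211], [562.9000244140625, -73.30000305175781], [560.0, 13.0]]
```

View pics/crop0.png

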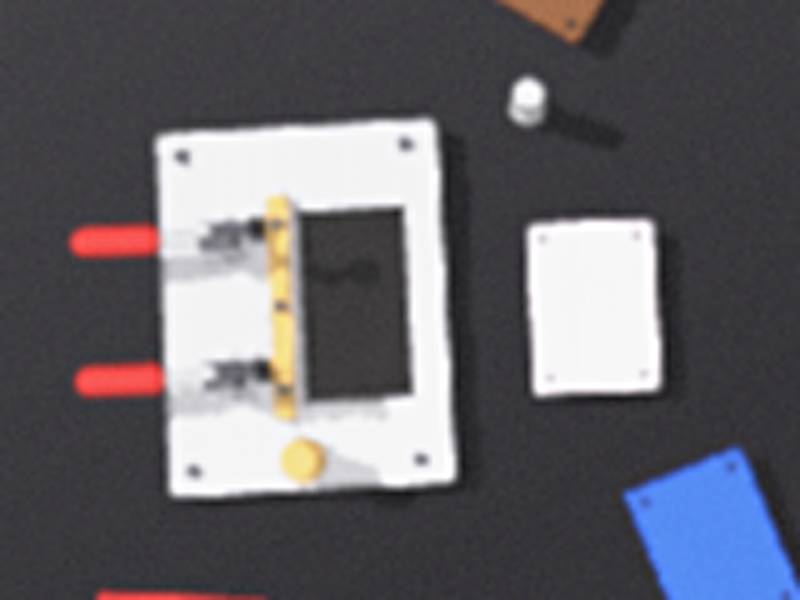

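The crop confirms the choice: a bare white-metal flange with a flat face and four small holes at crop (595,307), with the loading edge at crop x≈445. The plug gauge is at (528,100), about 6 cm off its path. Next I work out the approach in tool axes.

Run:
```python
from bench import r
from h import *
ci=r.camera_info('top'); o=r.get_obs(); T=R.from_rotvec(o['orientation']); print(T.as_matrix().round(3))
print('plug,grease,fitting,bar', cast(ci,[[325.5,160]],.06).round(3),cast(ci,[[418,193]],.075).round(3),cast(ci,[[280.5,232]],.042).round(3))
fx=np.array([-.0494,.9988,0]); e=np.array([.5107,.0699,.022])
c=np.array([.5045,-.0302,.024])
print('cover in fixture', (c-e)@fx, (c-e)@np.array([-.9988,-.0494,0]))
t=c-fx*(.04+.011+.02); t[2]=.231
for nm,s in(('x+',1),('x-',-1)):
    # want tool x = s*fx
    tx=T.as_matrix()[:,0]; ty=T.as_matrix()[:,1]
    print(nm,'spin',np.arctan2(s*fx@ty,s*fx@tx))
print('target',t.round(4),'shift tool',T.inv().apply(t-o['tcp_pos']).round(4))
```

```text
[[-0.923  0.385 -0.001]
 [ 0.385  0.923 -0.002]
 [-0.    -0.002 -1.   ]]
plug,grease,fitting,bar [[0.634 0.013 0.06 ]] [[ 0.523 -0.281  0.075]] [[0.402 0.161 0.042]]
cover in fixture -0.0996736 0.011137500000000095
x+ spin 1.1265576538498918
x- spin -2.0150349997399015
target [ 0.508  -0.1011  0.231 ] shift tool [-5.078e-01 -5.724e-01  4.000e-04]
```

Emit:
play_rows(targets="0.2 -0.0265 -0.0298 0 0;0.2 -0.053 -0.0596 0 0;0.2 -0.0795 -0.0894 0 0;0.2 -0.106 -0.119 0 0;0.2 -0.1325 -0.149 0 0;0.2 -0.159 -0.179 0 0;0.2 -0.1855 -0.2086 0 0;0.2 -0.212 -0.2384 0 0", squeeze=20)

```text
clock: 0.77
tcp_pos: [0.3637, 0.3193, 0.2311]
orientation: [-0.616, -3.08, 0.0]
contact_force: [0.7, 0.2, -0.2]
grip_width: 0.0345
gripper_force: 0.0
```

Emit:
play_rows(targets="0.2 -0.0265 -0.0298 0 0;0.2 -0.053 -0.0596 0 0;0.2 -0.0795 -0.0894 0 0;0.2 -0.106 -0.119 0 0;0.2 -0.1325 -0.149 0 0;0.2 -0.159 -0.179 0 0;0.2 -0.1855 -0.2086 0 0;0.2 -0.212 -0.2384 0 0")

```text
clock: 1.43
tcp_pos: [0.4675, 0.0179, 0.2313]
orientation: [-0.616, -3.081, -0.0]
contact_force: [-0.0, 1.5, -0.1]
grip_width: 0.0343
gripper_force: 0.0
```

Emit:
play_rows(targets="0.2 -0.02 -0.024 0 0.12;0.2 -0.04 -0.048 0 0.24;0.2 -0.06 -0.072 0 0.36;0.2 -0.084 -0.095 0 0.48;0.2 -0.084 -0.095 0 0.6;0.2 -0.084 -0.095 0 0.72;0.2 -0.084 -0.095 0 0.84;0.2 -0.084 -0.095 0 0.96")

```text
clock: 2.1
tcp_pos: [0.5083, -0.1003, 0.2309]
orientation: [-1.977, -2.441, 0.001]
contact_force: [-0.5, -0.4, -0.5]
grip_width: 0.0344
gripper_force: 0.0
```

```bash
cat > st.py <<'E'
from bench import r
from h import *
o=r.get_obs(); T=R.from_rotvec(o['orientation']); fx=np.array([-.0494,.9988,0]); e=np.array([.5107,.0699,.022])
M=T.as_matrix()
print('t',round(o['clock'],2),'tcp',o['tcp_pos'].round(4),'F',o['contact_force'].round(2),'w',round(o['grip_width'],4))
print('fixture x of pad front',round((o['tcp_pos']-e)@fx+.011,4),'spin left',np.arctan2(fx@M[:,1],fx@M[:,0]).round(3), 'tool z',M[:,2].round(4))
print('shift to start',T.inv().apply(np.array([.508,-.1011,.0])-o['tcp_pos']).round(4))
E
python3 st.py
```

```text
t 2.1 tcp [ 0.5083 -0.1003  0.2309] F [-0.46 -0.38 -0.51] w 0.0344
fixture x of pad front -0.1589 spin left 0.16 tool z [-8.e-04 -0.e+00 -1.e+00]
shift to start [-7.000e-04 -2.000e-04  2.309e-01]
```

Emit:
play_rows(targets="0.2 0 0 0.04 0.08;0.2 0 0 0.08 0.16;0.2 0 0 0.12 0.16;0.2 0 0 0.155 0.16;0.2 0 0 0.185 0.16;0.2 0 0 0.205 0.16;0.2 0 0 0.216 0.16;0.2 0 0 0.222 0.16")

```text
clock: 2.77
tcp_pos: [0.5076, -0.1001, 0.0078]
orientation: [-2.157, -2.281, 0.003]
contact_force: [-0.4, -0.9, 1.1]
grip_width: 0.0343
gripper_force: 0.0
```

```bash
python3 st.py
python3 - <<'E'
from bench import r
import cv2
f=r.grab_frame('side'); cv2.imwrite("pics/s1.png",cv2.resize(f[100:260,240:440,::-1],None,fx=4,fy=3.75 and 4,interpolation=cv2.INTER_CUBIC)[:600])
E
```

```text
t 2.77 tcp [ 0.5076 -0.1001  0.0078] F [-0.38 -0.9   1.09] w 0.0343
fixture x of pad front -0.1586 spin left 0.006 tool z [-0.0026  0.     -1.    ]
shift to start [-0.001   0.0003  0.0078]
```

View pics/s1.png

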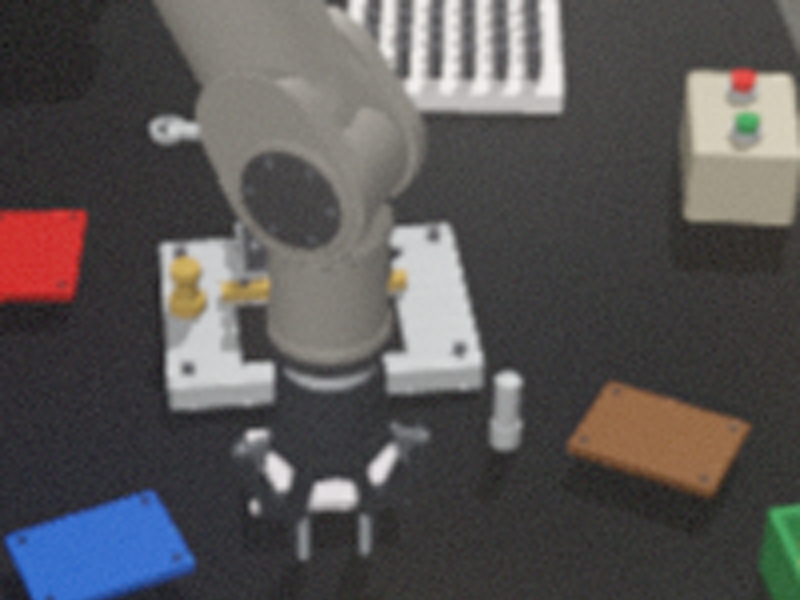

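The side view shows both fingertips down in front of the cover's near edge (crop (303,540) and (365,535)), with the plug gauge clear at (507,410). I push now.

Emit:
play_rows(targets="0.2 0.012 0 0 0;0.2 0.02 0 0 0;0.2 0.028 0 0 0;0.2 0.036 0 0 0;0.2 0.044 0 0 0;0.2 0.052 0 0 0;0.2 0.06 0 0 0;0.2 0.068 0 0 0")

```text
clock: 3.48
tcp_pos: [0.5048, -0.0314, 0.0095]
orientation: [2.158, 2.283, 0.0]
contact_force: [-0.4, -1.3, 1.1]
grip_width: 0.0344
gripper_force: 0.8
```

Emit:
play_rows(targets="0.2 0.002 0 0 0;0.2 0.004 0 0 0;0.2 0.006 0 0 0;0.2 0.008 0 0 0;0.2 0.009 0 0 0;0.2 0.01 0 0 0")

```text
clock: 3.98
tcp_pos: [0.5041, -0.0224, 0.0092]
orientation: [-2.159, -2.282, 0.0]
contact_force: [-0.0, -1.5, 0.7]
grip_width: 0.034
gripper_force: 0.6
```

```bash
python3 st.py
```

```text
t 3.98 tcp [ 0.5041 -0.0224  0.0092] F [-0.03 -1.46  0.71] w 0.034
fixture x of pad front -0.0809 spin left 0.006 tool z [-2.e-04 -1.e-04 -1.e+00]
shift to start [-0.0788 -0.0005  0.0092]
```

Emit:
play_rows(targets="0.2 0 0 0.003 0;0.2 0 0 0.005 0;0.2 0.001 0 0.005 0;0.2 0.002 0 0.005 0;0.2 0.002 0 0.005 0")

```text
clock: 4.4
tcp_pos: [0.5038, -0.02, 0.0041]
orientation: [-2.158, -2.283, 0.001]
contact_force: [0.5, -0.8, -1.2]
grip_width: 0.0342
gripper_force: 0.3
```

Emit:
play_rows(targets="0.2 0.001 0 0 0;0.2 0.002 0 0 0;0.2 0.002 0 0 0")

```text
clock: 4.65
tcp_pos: [0.5033, -0.0197, 0.0042]
orientation: [2.16, 2.281, -0.003]
contact_force: [-1.3, -6.2, 0.0]
grip_width: 0.0344
gripper_force: 2.7
```

Contact force is 6 N. I start the arc and check the force at each step.

Emit:
play_rows(targets="0.2 0.0006 0 0 0;0.2 0.0006 0 -0.0014 0;0.2 0.0006 0 -0.0028 0;0.2 0.0005 0 -0.0049 0;0.2 0.0005 0 -0.007 0;0.2 0.0005 0 -0.007 0")

```text
clock: 5.15
tcp_pos: [0.5035, -0.0196, 0.0115]
orientation: [2.16, 2.28, -0.002]
contact_force: [-2.2, -6.9, -1.0]
grip_width: 0.0342
gripper_force: 3.1
```

```bash
python3 st.py
python3 - <<'E'
from bench import r
import cv2
f=r.grab_frame('side'); cv2.imwrite("pics/s2.png",cv2.resize(f[160:240,270:390,::-1],None,fx=6,fy=6,interpolation=cv2.INTER_CUBIC))
E
```

```text
t 5.15 tcp [ 0.5035 -0.0196  0.0115] F [-2.17 -6.85 -0.96] w 0.0342
fixture x of pad front -0.078 spin left 0.005 tool z [-3.0e-04 -1.8e-03 -1.0e+00]
shift to start [-0.0816  0.0001  0.0116]
```

View pics/s2.png

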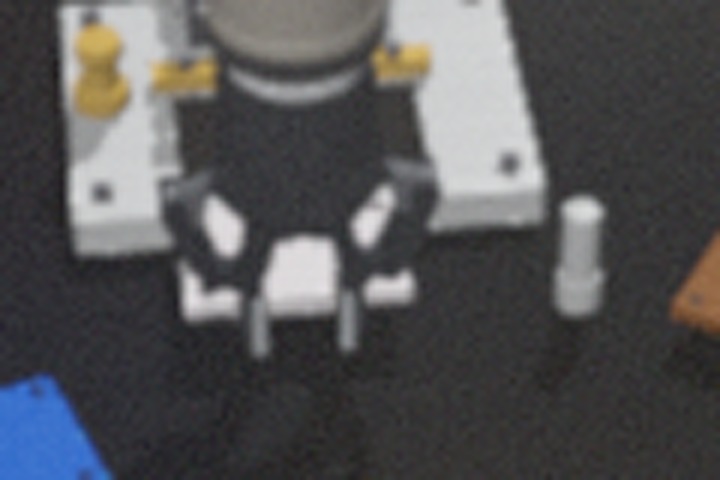

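The side crop shows the cover's near edge across both fingers (crop (185..410, 300)). The fingertips reach below it to y≈350, and Fz is −1 N, which is half the cover's weight, so the edge is rising. I continue the arc.

Emit:
play_rows(targets="0.2 0.0006 0 -0.0021 0;0.2 0.0007 0 -0.0042 0;0.2 0.0009 0 -0.0063 0;0.2 0.0012 0 -0.0084 0;0.2 0.0015 0 -0.0105 0;0.2 0.0018 0 -0.0125 0;0.2 0.002 0 -0.0139 0")

```text
clock: 5.78
tcp_pos: [0.5034, -0.0179, 0.0254]
orientation: [2.16, 2.28, -0.003]
contact_force: [-1.5, -6.6, 0.7]
grip_width: 0.0345
gripper_force: 3.4
```

Emit:
play_rows(targets="0.2 0.0005 0 -0.002 0;0.2 0.001 0 -0.0041 0;0.2 0.0018 0 -0.0068 0;0.2 0.0026 0 -0.0095 0;0.2 0.0036 0 -0.0122 0;0.2 0.0045 0 -0.0148 0;0.2 0.0057 0 -0.0174 0;0.2 0.0067 0 -0.0199 0")

```text
clock: 6.45
tcp_pos: [0.5031, -0.0109, 0.0454]
orientation: [2.16, 2.28, -0.002]
contact_force: [-0.8, -5.6, 1.2]
grip_width: 0.0337
gripper_force: 2.9
```

```bash
python3 st.py
python3 - <<'E'
from bench import r
import cv2
f=r.grab_frame('side'); cv2.imwrite("pics/s3.png",cv2.resize(f[150:240,270:390,::-1],None,fx=6,fy=6,interpolation=cv2.INTER_CUBIC))
E
```

```text
t 6.45 tcp [ 0.5031 -0.0109  0.0454] F [-0.83 -5.59  1.22] w 0.0337
fixture x of pad front -0.0693 spin left 0.005 tool z [-1.0e-04 -1.8e-03 -1.0e+00]
shift to start [-0.0902  0.      0.0456]
```

View pics/s3.png

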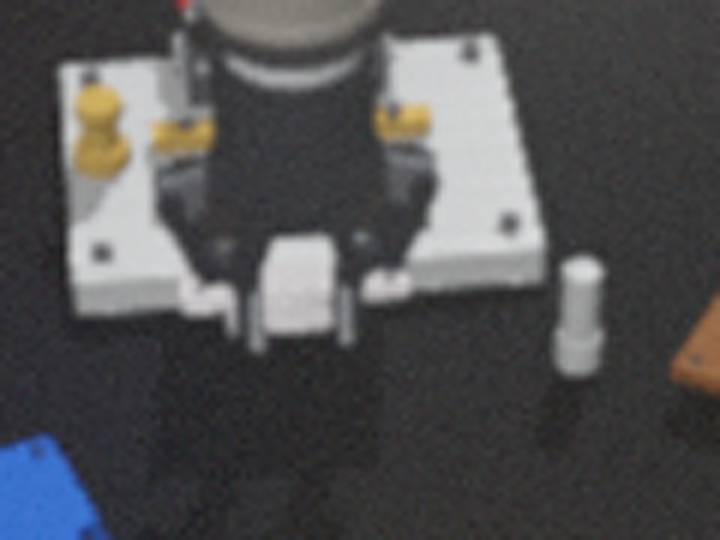

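The side crop shows the cover tilted about 30°. Its raised edge is at crop (185..410, 290), the spigot side is now visible, and the tips are still below the edge (y≈345). I continue to 50°.

Emit:
play_rows(targets="0.2 0.0018 0 -0.0031 0;0.2 0.0036 0 -0.0062 0;0.2 0.0055 0 -0.0092 0;0.2 0.0075 0 -0.012 0;0.2 0.0097 0 -0.0149 0;0.2 0.012 0 -0.0175 0;0.2 0.0144 0 -0.0201 0;0.2 0.0168 0 -0.0226 0")

```text
clock: 7.17
tcp_pos: [0.5026, 0.0074, 0.0681]
orientation: [2.159, 2.282, 0.0]
contact_force: [-0.4, -3.3, 1.3]
grip_width: 0.0341
gripper_force: 1.3
```

Emit:
play_rows(targets="0.2 0.003 0 -0.0024 0;0.2 0.006 0 -0.0048 0;0.2 0.009 0 -0.007 0;0.2 0.012 0 -0.009 0;0.2 0.0152 0 -0.0111 0;0.2 0.0184 0 -0.013 0;0.2 0.0216 0 -0.0148 0;0.2 0.0245 0 -0.016 0")

```text
clock: 7.83
tcp_pos: [0.501, 0.0328, 0.0838]
orientation: [-2.158, -2.283, 0.0]
contact_force: [0.1, -0.2, 0.5]
grip_width: 0.0338
gripper_force: 0.2
```

```bash
python3 st.py
python3 - <<'E'
from bench import r
import cv2
f=r.grab_frame('side'); cv2.imwrite("pics/s4.png",cv2.resize(f[140:240,270:390,::-1],None,fx=6,fy=6,interpolation=cv2.INTER_CUBIC))
E
```

```text
t 7.83 tcp [0.501  0.0328 0.0838] F [ 0.07 -0.23  0.48] w 0.0338
fixture x of pad front -0.0256 spin left 0.007 tool z [-4.e-04  2.e-04 -1.e+00]
shift to start [-0.1341 -0.0005  0.0837]
```

View pics/s4.png

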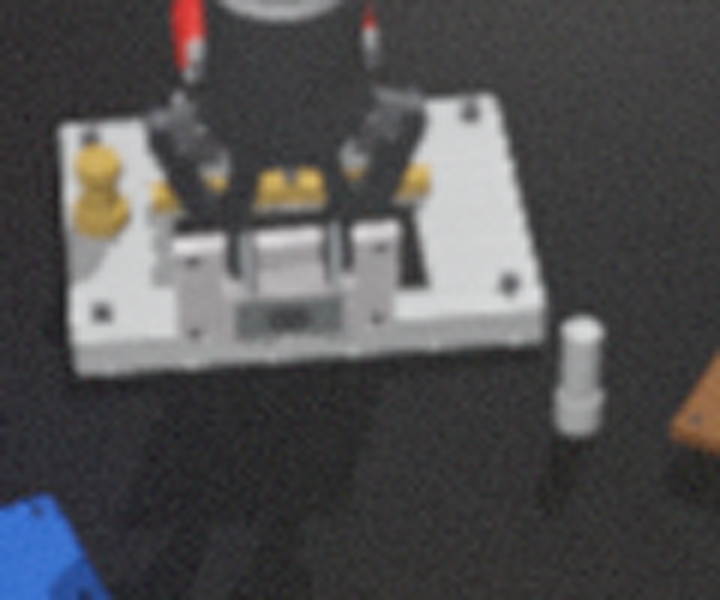

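The side crop shows the cover standing steeply on the plate's edge, spigot towards the camera (290,315). Its top edge is at y≈240 and the fingertips are behind it. I push on over the top.

Emit:
play_rows(targets="0.2 0.0045 0 -0.002 0;0.2 0.009 0 -0.0035 0;0.2 0.0135 0 -0.005 0;0.2 0.018 0 -0.006 0;0.2 0.0225 0 -0.0065 0;0.2 0.027 0 -0.0065 0;0.2 0.0315 0 -0.0065 0;0.2 0.036 0 -0.0065 0")

```text
clock: 8.55
tcp_pos: [0.4991, 0.0687, 0.0902]
orientation: [-2.158, -2.283, 0.0]
contact_force: [0.1, -0.3, 0.2]
grip_width: 0.0341
gripper_force: 0.0
```

Emit:
play_rows(targets="0.2 0.004 0 0 0;0.2 0.008 0 0 0;0.2 0.012 0 0 0;0.2 0.016 0 0 0;0.2 0.02 0 0 0;0.2 0.024 0 0 0;0.2 0.024 0 0 0;0.2 0.024 0 0 0")

```text
clock: 9.22
tcp_pos: [0.4978, 0.0923, 0.0902]
orientation: [-2.158, -2.283, 0.0]
contact_force: [-0.3, -0.6, 0.5]
grip_width: 0.0339
gripper_force: 0.0
```

```bash
python3 st.py
python3 - <<'E'
from bench import r
import cv2
f=r.grab_frame('side'); cv2.imwrite("pics/s5.png",cv2.resize(f[140:240,270:390,::-1],None,fx=6,fy=6,interpolation=cv2.INTER_CUBIC))
E
```

```text
t 9.22 tcp [0.4978 0.0923 0.0902] F [-0.28 -0.58  0.47] w 0.0339
fixture x of pad front 0.034 spin left 0.007 tool z [-0.  0. -1.]
shift to start [-0.1937 -0.0007  0.0902]
```

View pics/s5.png

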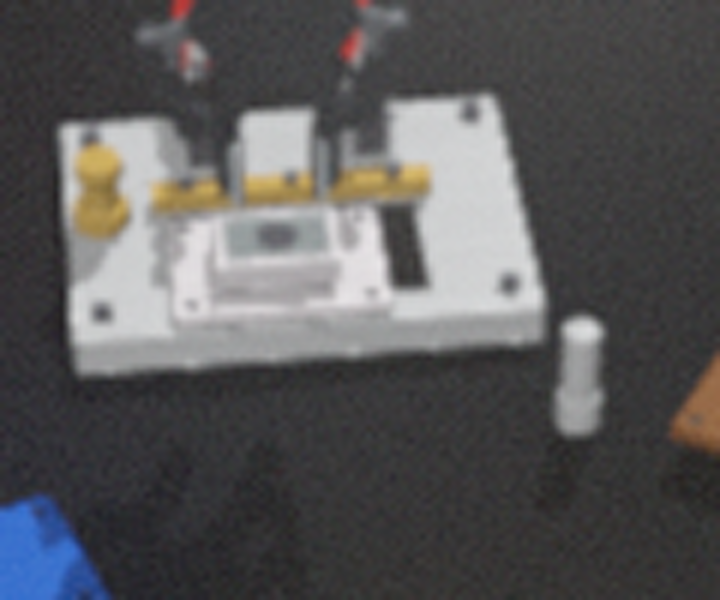

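The side crop shows the cover flipped flat on the plate with the spigot up (270,240). Its near edge is at y≈315 by the loading edge, and its far edge is a little short of the bar. I retreat, shut the fingers so the tips are exactly at the TCP, and come down behind its edge.

Emit:
play_rows(targets="1 -0.016 0 0 0;1 -0.032 0 0 0;1 -0.048 0 0 0;1 -0.066 0 0 0;1 -0.066 0 0.02 0;1 -0.066 0 0.04 0;1 -0.066 0 0.055 0;1 -0.066 0 0.064 0")

```text
clock: 9.93
tcp_pos: [0.5007, 0.0256, 0.0248]
orientation: [-2.159, -2.281, 0.002]
contact_force: [0.2, -0.6, -0.9]
grip_width: -0.0002
gripper_force: 0.0
```

```bash
python3 st.py
python3 - <<'E'
from bench import r
from h import *
ci=r.camera_info('side'); f=r.grab_frame('side'); cv2.imwrite("pics/s6.png",cv2.resize(f[140:240,270:390,::-1],None,fx=6,fy=6,interpolation=cv2.INTER_CUBIC))
# near edge of flange top in s5 crop: left (173,312) right (392,303)
p=np.array([[175,313],[392,303]])/6+[270,140]
fx=np.array([-.0494,.9988,0]); e=np.array([.5107,.0699,.022]); w=cast(ci,p,.030); print(w.round(4),(w-e)@fx,(w-e)@np.array([-.9988,-.0494,0]))
E
```

```text
t 9.93 tcp [0.5007 0.0256 0.0248] F [ 0.18 -0.55 -0.86] w -0.0002
fixture x of pad front -0.0327 spin left 0.006 tool z [-1.8e-03 -5.0e-04 -1.0e+00]
shift to start [-0.1269  0.0003  0.0249]
[[0.4442 0.0728 0.03  ]
 [0.5542 0.0733 0.03  ]] [0.00618343 0.00126985] [ 0.06632039 -0.04361164]
```

View pics/s6.png

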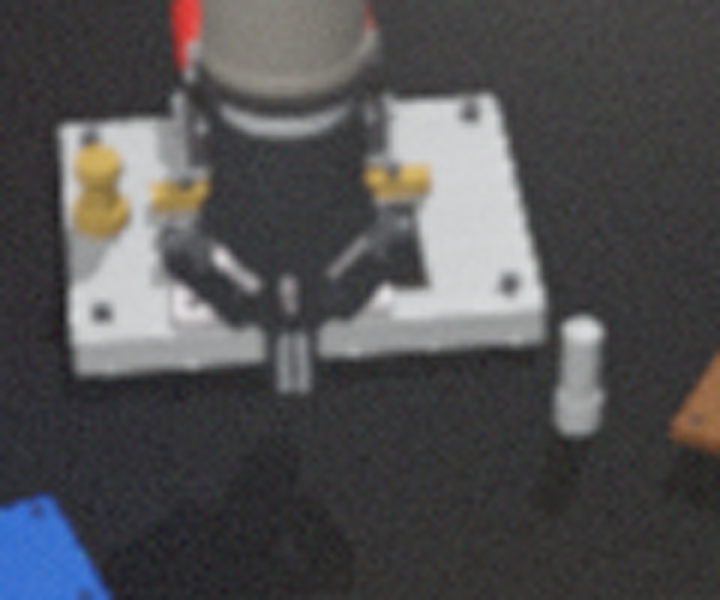

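The fingers are shut and low at crop (293,385), before the cover's edge, which measures about 4 mm past the loading edge. They need about 16 mm of push after contact.

Emit:
play_rows(targets="1 0.01 0 -0.0006 0;1 0.02 0 -0.0006 0;1 0.028 0 -0.0006 0;1 0.033 0 -0.0006 0;1 0.037 0 -0.0006 0;1 0.041 0 -0.0006 0;1 0.045 0 -0.0006 0;1 0.049 0 -0.0006 0")

```text
clock: 10.65
tcp_pos: [0.4992, 0.0747, 0.0272]
orientation: [2.159, 2.281, 0.0]
contact_force: [0.5, -2.4, 3.3]
grip_width: -0.0001
gripper_force: 2.3
```

Emit:
play_rows(targets="1 0.001 0 0 0;1 0.002 0 0 0;1 0.003 0 0 0;1 0.004 0 0 0;1 0.005 0 0 0;1 0.006 0 0 0;1 0.006 0 0 0")

```text
clock: 11.23
tcp_pos: [0.4989, 0.0804, 0.0271]
orientation: [2.159, 2.281, 0.0]
contact_force: [0.2, -3.3, 6.3]
grip_width: -0.0002
gripper_force: 3.2
```

```bash
python3 st.py
```

```text
t 11.23 tcp [0.4989 0.0804 0.0271] F [ 0.23 -3.3   6.34] w -0.0002
fixture x of pad front 0.022 spin left 0.005 tool z [ 9.e-04 -4.e-04 -1.e+00]
shift to start [-0.1817 -0.0009  0.0272]
```

Fz is 6 N upward, which I didn't expect. I back off a little to see what carries it.

Emit:
play_rows(targets="1 -0.003 0 0 0;1 -0.006 0 0 0;1 -0.006 0 0 0")

```text
clock: 11.48
tcp_pos: [0.4984, 0.0747, 0.0266]
orientation: [-2.159, -2.282, 0.001]
contact_force: [-0.0, -0.6, 0.4]
grip_width: 0.0
gripper_force: 0.0
```

Emit:
play_rows(targets="1 -0.006 0 0 0;1 -0.012 0 0 0;1 -0.016 0 0 0;1 -0.016 0 0 0")

```text
clock: 11.82
tcp_pos: [0.4996, 0.0577, 0.0268]
orientation: [2.16, 2.28, -0.001]
contact_force: [-0.3, -0.5, -0.2]
grip_width: -0.0001
gripper_force: 0.0
```

Emit:
play_rows(targets="1 -0.008 0 0 0;1 -0.016 0 0 0;1 -0.022 0 0 0;1 -0.022 0 0 0")

```text
clock: 12.15
tcp_pos: [0.501, 0.0351, 0.0269]
orientation: [2.161, 2.279, -0.001]
contact_force: [-0.2, 0.3, 0.1]
grip_width: -0.0001
gripper_force: 0.0
```

Free of contact at the same height, so the force came from the cover's edge. I move well clear and look at it unobstructed, with top and side crops in one picture.

Emit:
play_rows(targets="1 0 0 -0.03 0;1 -0.02 0 -0.06 0;1 -0.05 0 -0.08 0;1 -0.085 0 -0.1 0;1 -0.12 0 -0.12 0;1 -0.155 0 -0.12 0;1 -0.19 0 -0.12 0;1 -0.19 0 -0.12 0")

```text
clock: 12.82
tcp_pos: [0.511, -0.1607, 0.1482]
orientation: [2.166, 2.269, -0.001]
contact_force: [0.0, -0.1, -0.6]
grip_width: -0.0003
gripper_force: 0.0
```

Run:
```python
from bench import r
import cv2,numpy as np
s=r.grab_frame('side');t=r.grab_frame('top'); np.save('s7.npy',s);np.save('t7.npy',t)
a=cv2.resize(s[145:215,270:370,::-1],(800,560)[0:2] and (400,280),interpolation=cv2.INTER_CUBIC)
b=cv2.resize(t[155:250,240:330,::-1],(560,591),interpolation=cv2.INTER_CUBIC)
a=cv2.resize(s[145:215,275:365,::-1],None,fx=8.8,fy=4.2,interpolation=cv2.INTER_CUBIC)
A=cv2.resize(s[155:210,280:366,::-1],(790,300),interpolation=cv2.INTER_CUBIC)
B=cv2.resize(np.rot90(t[170:240,262:318,::-1],-1),(790,295),interpolation=cv2.INTER_CUBIC) if 0 else cv2.resize(t[175:235,262:318,::-1],(790,295),interpolation=cv2.INTER_CUBIC)
cv2.imwrite('pics/m7.png',np.vstack([A,B]))
```

```text
(no output)
```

View pics/m7.png

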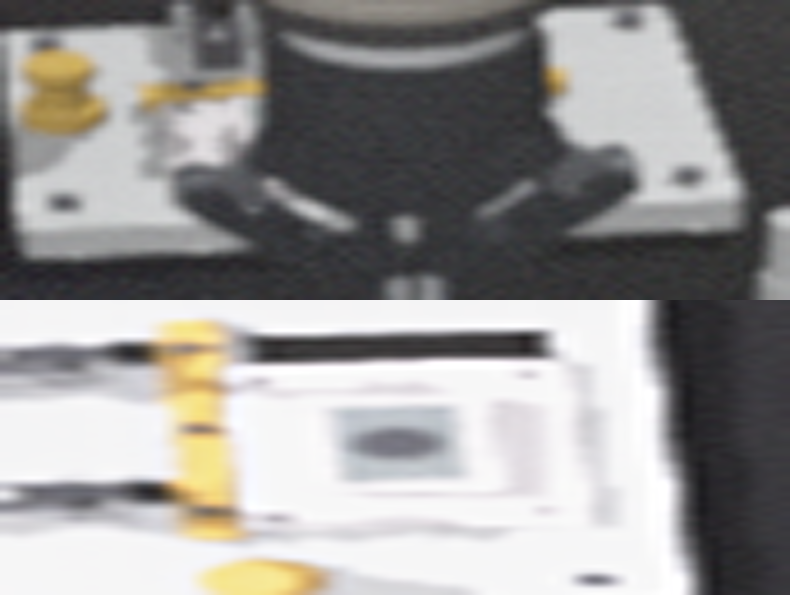

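Top half: side view, where the fingers hide the cover. Bottom half: top view, with the spigot up at (395,445) and the flange's far edge about on the bar (240..250). The flange holes are at (258,383), (278,518), (528,375) and (545,510). I measure the remaining gap from the holes against the plate edges.

Run:
```python
from bench import r
from h import *
ci=r.camera_info('top'); t=np.load('t7.npy').astype(float); g=t.mean(2)
fx=np.array([-.0494,.9988,0]); fy=np.array([-.9988,-.0494,0]); e=np.array([.5107,.0699,.022])
def hole(u,v):
    u=262+u/14.107; v=175+(v-300)/4.917; ui,vi=int(round(u)),int(round(v)); w=g[vi-2:vi+3,ui-2:ui+3]; d=np.clip(np.median(w)-w-6,0,None)
    Y,X=np.mgrid[vi-2:vi+3,ui-2:ui+3]; return (X*d).sum()/d.sum(),(Y*d).sum()/d.sum()
H=np.array([hole(*p) for p in((258,383),(278,518),(528,375),(545,510))]); w=cast(ci,H,.030)
print(H.round(2).tolist()); print('holes fx,fy',((w-e)@np.c_[fx,fy]).round(4).tolist(),'centre',((w.mean(0)-e)@fx).round(4))
print('yaw',np.degrees([np.arctan2(*((w[i]-w[j])@np.c_[fx,fy])) for i,j in((1,0),(3,2))]).round(2))
q=rect(t.astype(np.uint8)[:,:,::-1],ci,(245,155,316,248),.022); print(q,cv2.boxPoints(q).tolist())
# bar: yellow mask centroid columns at each row, right edge
m=(t[...,0]-t[...,2]>60)
for v in (182,186,190,195,200,205,210,214,218):
    c=np.where(m[v,265:290])[0]+265
    if len(c): 
        p=cast(ci,[[c.max()+.5,v]],.034); print(v,c.min(),c.max(),((p-e)@fx).round(4))
for v in (190,196,210,214): print(v,g[v,276:288].round().astype(int).tolist())
```

```text
[[278.95, 191.96], [281.08, 219.21], [298.93, 189.66], [300.08, 217.31]]
holes fx,fy [[0.0963, -0.0284], [0.0935, 0.062], [0.0299, -0.0323], [0.0307, 0.0592]] centre 0.0626
yaw [-1.79  0.56]
((505.9209899902344, 164.0125732421875), (243.2617645263672, 188.70367431640625), 2.761497735977173) [[379.8856201171875, 252.3948516845703], [388.97711181640625, 63.910301208496094], [631.9563598632812, 75.63029479980469], [622.8648681640625, 264.1148376464844]]
182 274 277 [0.0992]
186 273 277 [0.0998]
190 274 276 [0.1037]
195 274 277 [0.1011]
200 276 276 [0.1052]
205 275 277 [0.1027]
210 275 277 [0.1034]
214 274 277 [0.104]
190 [192, 210, 246, 243, 236, 248, 249, 248, 248, 248, 248, 248]
196 [200, 207, 248, 249, 248, 247, 247, 247, 247, 242, 234, 232]
210 [206, 207, 213, 246, 249, 247, 247, 247, 248, 244, 212, 196]
214 [188, 194, 201, 248, 249, 247, 247, 247, 247, 246, 243, 238]
```

The cover measures as roughly home: centre about 62.6 mm, bar face about 102–103 mm, in a measurement that reads about 2 mm long. The force never showed a firm stop, though, so I go back in, slightly lower, and press until the bar resists.

Emit:
play_rows(targets="1 0.035 0 0.02 0;1 0.07 0 0.04 0;1 0.105 0 0.06 0;1 0.14 0 0.08 0;1 0.17 0 0.1 0;1 0.19 0 0.115 0;1 0.19 0 0.123 0;1 0.19 0 0.123 0")

```text
clock: 13.58
tcp_pos: [0.499, 0.0401, 0.0219]
orientation: [-2.15, -2.287, 0.004]
contact_force: [0.4, -0.0, 0.0]
grip_width: -0.0002
gripper_force: 0.0
```

```bash
python3 st.py
```

```text
t 13.58 tcp [0.499  0.0401 0.0219] F [ 0.4  -0.04  0.03] w -0.0002
fixture x of pad front -0.0182 spin left 0.012 tool z [-4.e-03  2.e-04 -1.e+00]
shift to start [-0.1415  0.0004  0.0219]
```

Emit:
play_rows(targets="1 0 0 -0.0025 0.01;1 0 0 -0.0025 0.01;1 0 0 -0.0025 0.01;1 0 0 -0.0025 0.01")

```text
clock: 13.92
tcp_pos: [0.5015, 0.0364, 0.0271]
orientation: [2.171, 2.27, 0.002]
contact_force: [0.7, 0.1, 0.5]
grip_width: 0.0001
gripper_force: 0.0
```

Emit:
play_rows(targets="1 0.008 0 0.002 0;1 0.016 0 0.002 0;1 0.024 0 0.002 0;1 0.03 0 0.002 0;1 0.035 0 0.002 0;1 0.039 0 0.002 0;1 0.041 0 0.002 0;1 0.041 0 0.002 0")

```text
clock: 14.58
tcp_pos: [0.499, 0.0787, 0.0243]
orientation: [-2.169, -2.273, -0.0]
contact_force: [0.9, -0.2, 0.2]
grip_width: 0.0
gripper_force: 0.0
```

Emit:
play_rows(targets="1 0.0007 0 0 0;1 0.0014 0 0 0;1 0.002 0 0 0;1 0.002 0 0 0;1 0.002 0 0 0")

```text
clock: 15.0
tcp_pos: [0.499, 0.0798, 0.0243]
orientation: [2.17, 2.271, -0.0]
contact_force: [0.2, 0.1, 0.2]
grip_width: 0.0003
gripper_force: 0.2
```

Emit:
play_rows(targets="1 0.0005 0 0 0;1 0.001 0 0 0;1 0.0015 0 0 0;1 0.0015 0 0 0")

```text
clock: 15.33
tcp_pos: [0.4988, 0.0803, 0.0243]
orientation: [2.17, 2.27, -0.002]
contact_force: [-0.1, -5.1, 0.7]
grip_width: 0.0002
gripper_force: 2.5
```

Emit:
play_rows(targets="1 0.0005 0 0 0;1 0.001 0 0 0;1 0.0015 0 0 0;1 0.0015 0 0 0")

```text
clock: 15.67
tcp_pos: [0.4988, 0.0804, 0.0243]
orientation: [2.171, 2.268, -0.003]
contact_force: [0.8, -8.6, 2.2]
grip_width: -0.0002
gripper_force: 4.3
```

Firm stop: 8.6 N with no further travel, so the cover is flush on the bar. I retreat, check numerically, and hand in.

Emit:
play_rows(targets="1 -0.005 0 0 0;1 -0.012 0 0 0;1 -0.025 0 0 0;1 -0.04 0 -0.01 0;1 -0.06 0 -0.04 0;1 -0.08 0 -0.08 0;1 -0.1 0 -0.11 0;1 -0.12 0 -0.12 0")

```text
clock: 16.33
tcp_pos: [0.5065, -0.0391, 0.1492]
orientation: [2.169, 2.267, 0.008]
contact_force: [0.7, -0.2, 0.2]
grip_width: 0.0002
gripper_force: 0.0
```

Emit:
play_rows(targets="1 -0.03 0 -0.02 0;1 -0.06 0 -0.03 0;1 -0.09 0 -0.03 0;1 -0.12 0 -0.03 0;1 -0.12 0 -0.03 0;1 -0.12 0 -0.03 0")

```text
clock: 16.83
tcp_pos: [0.5092, -0.1592, 0.1751]
orientation: [2.175, 2.266, 0.001]
contact_force: [1.0, 0.3, -0.1]
grip_width: 0.0001
gripper_force: 0.0
```

```bash
python3 st.py
python3 - <<'E'
from bench import r
from h import *
ci=r.camera_info('top'); t=r.grab_frame('top'); g=t.astype(float).mean(2)
fx=np.array([-.0494,.9988,0]); fy=np.array([-.9988,-.0494,0]); e=np.array([.5107,.0699,.022])
H=[]
for u,v in((278.95,191.96),(281.08,219.21),(298.93,189.66),(300.08,217.31)):
    ui,vi=round(u),round(v); w=g[vi-2:vi+3,ui-2:ui+3]; d=np.clip(np.median(w)-w-6,0,None)
    Y,X=np.mgrid[vi-2:vi+3,ui-2:ui+3]; H.append(((X*d).sum()/d.sum(),(Y*d).sum()/d.sum()))
w=cast(ci,H,.030); print(((w-e)@np.c_[fx,fy]).round(4).tolist(),((w.mean(0)-e)@fx).round(4))
# gap: spigot grey top at z=.046
b=g[185:225,280:300]; m=((b<215)).astype(np.uint8); n,_,s,c=cv2.connectedComponentsWithStats(m); i=1+s[1:,4].argmax(); p=cast(ci,[c[i]+[280,185]],.046); print('spigot',s[i].tolist(),((p-e)@np.c_[fx,fy]).round(4))
for v in (190,196,210,214): print(v,g[v,274:286].round().astype(int).tolist())
E
```

```text
t 16.83 tcp [ 0.5092 -0.1592  0.1751] F [ 1.02  0.28 -0.13] w 0.0001
fixture x of pad front -0.2178 spin left -0.008 tool z [ 8.e-04 -2.e-04 -1.e+00]
shift to start [0.0582 0.0011 0.1751]
[[0.1008, -0.028], [0.0978, 0.0628], [0.0305, -0.0319], [0.0311, 0.0598]] 0.065
spigot [6, 12, 9, 15, 114] [[0.062  0.0135]]
190 [174, 183, 195, 214, 247, 243, 235, 248, 249, 249, 248, 248]
196 [217, 207, 201, 209, 248, 249, 248, 248, 247, 248, 247, 242]
210 [234, 211, 206, 210, 224, 247, 248, 247, 247, 247, 248, 240]
214 [113, 157, 186, 195, 212, 249, 249, 247, 247, 247, 246, 246]
```

```bash
python3 -c "
from bench import r
print(r.hand_in())"
```

```text
the job is handed in; nothing more can be done
None
```

The job is handed in at about 17 s: the cover was flipped spigot-up onto the plate and pushed against the brass stop bar until it held firm at 8.6 N, and the arm finished clear of it.

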